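Lock the end-stop stud behind a vase on the T-slot rail

ROBOT

A 6-joint arm with a two-finger parallel gripper is mounted at the origin on the work surface. World frame = base frame: x ahead of the robot, y to its left, z up, the work surface at z = 0. Lengths are in mm, angles in rad, forces in N, time in s.
With the tool pointing down it reaches from about 350 to 875 mm from the base axis. Payload 4.2 kg.
Tool frame: the origin (TCP) lies between the finger pads; the fingertips stand 11 mm ahead of it and the grasp point (between the pads) lies 8 mm behind it; z points along the fingers, y is the direction in which the jaws open and shut (so a half turn about z gives the same grasp; the last joint's range is limited). The gripper opens to 85 mm and grips with 20 to 120 N. Pads are 22 mm wide; open, the fingers measure 114 mm over their backs; the gripper's body (76 mm by 85 mm) begins 54 mm behind the grasp point. The pads swing forward as they close: fully open they stand 13 mm farther back than shut.
Start: joints at [-0.886, 0.385, 0.008, 0, -1.194, -0.259], TCP at [258.168, -569.165, 242.312] pointing down, gripper open.
Joint ranges: [-3.14, 3.14], [-1.21, 2.06], [-1.07, 1.41], [-3.16, 2.05], [-2.99, -0.16], [-3.1, 3.1]. Speed limits (rad/s): [2.79, 2.79, 3.14, 3.14, 3.14, 3.14].

INTERFACE

Orientations are given as a unit quaternion [x, y, z, w].
In Python, from bench import * gives the robot as it stands.
- The arm moves only by the tool servo_tool, never from a script. Its argument "rows" is a list of rows, each a list of 7 numbers: the opening, from 0 (shut) to 1 (fully open), then the shift along the tool's x, y, z in cm, then the turn, a rotation vector about the tool's x, y, z in degrees. A call has 1 to 12 rows; each row shifts and turns the commanded pose from where the row before left it, along the tool's axes as they then stand; what a row does not reach is not made up. A row lasts 1/10 s, in which the tool goes at most 50 mm and 8.59 degrees, less where a joint would pass 70% of its speed; a pose out of reach is approached as far as the arm can. A call is refused whole if a number of a shift passes 5 or a number of a turn 8.59, either way. A call with a gripper value outside its range is refused whole. The fingers move at their own pace and stop on an object; the grip force is fixed at half the most. Time passes only in rows, so rows that do not move let the fingers close. It gives the time, the measured TCP pose, the force and the opening at its end, in the units of the state.
- read_state(): the state, without advancing time (a new reading comes with each control period).
- get_image(name): name is "scene" or "top" or "wrist"; returns a dict with "image" (480x640x3 uint8, red, green, blue), "mtx" (3x3 intrinsics, pixels), "k1" (the pictures are not rectified: a ray, as slopes to the right and down, at radius r is drawn at 1 + k1 r^2 times it, then the intrinsics apply), "extrinsics" (4x4, takes a point from camera to world coordinates). Camera axes: x right, y up, looking along -z (the intrinsics and any distortion apply to the point x, -y, -z); pixel columns grow to the right and rows downward; lengths in mm; the calibration is good to about 2 mm. A picture is of the moment at which its call begins. There is no depth.
- job_done(): hands the job in, once; it reports no verdict.
The state is a dict: "clock": time; "joints": joint angles; "joint_vel": joint speeds; "joint_efforts": joint torques, N m; "position": TCP position; "ee_rot": TCP orientation; "contact_force": force on the tool from outside, world axes, zero at the start; "wrist_torque": the same for the moment, N m; "gripper_width": finger opening in mm.
Only numpy, scipy, OpenCV 4.12 (cv2) and the standard library are available. Lean on these libraries where they do the work, as an engineer would, in place of code of your own. Each camera call takes 0.05 s, during which the arm holds its last target. There are 200 camera calls.

TASK

Take the T-headed stop stud from its wooden rest and stand it, head down, in the rail's slot between the yellow marks, and let go so that it stands there on its own. Then take it again by its red knob and slide it along the slot so that it pushes the vase fully home against the rubber end pad, and with the stud still touching the vase's foot turn the knob a quarter turn, square across the slot, so that its head locks under the lips. Leave the vase lying in its cradle, and do not disturb the bowl, the small yellow vase or the jar.

Things in the scene. Friction and masses are not known exactly. Their poses are not given: they have to be found in the camera images.
- stud: Loose stop stud, 114 mm long, 0.18 kg. Origin: centre of its T-head's flat end face; +y from head to knob; z the long direction of T-head and knob. Along y: head 0-9 mm (28 along z x 13 along x), neck dia 10 to 18.5, collar dia 30 to 23.5, round post dia 20 to 76, red knob 76-114 mm (40 along z, 12 thick along x). Starts lying level in the rest, z up, axis 50 mm above the table.
- knob (a point): Centre of the stud's flat red knob, 95 mm from the head's end face; axes as the stud. When the stud lies in the rest the knob stands on edge and overhangs the rest. The stud's centre of mass is about 54 mm from the head end. The post's end forms a shoulder 4 mm wide on each flat side below the knob.
- post (a point): Point on the axis of the stud's post, 47.5 mm from the head's end face; axes as the stud. The post (radius 10 mm) touches the vase when the foot face is 10 mm from this point.
- rest: Fixed wooden rest, base 50 x 90 mm; origin: centre of its underside. Two forks carry the stud along local y, knob to +y: one round the T-head (cheeks up to 54 mm above the table), one under the post 60 to 67 mm from the head's end face (cheeks up to 46 mm, 32 mm wide over all).
- rail: Fixed aluminium T-slot rail 80 x 380 x 25 mm. Origin: centre of its underside; the slot runs along local y at x = 0, vase towards +y. Mouth 16 mm wide, lips from z = 17 to 25 mm, undercut 34 mm wide, slot floor at z = 5 mm. The T-head passes the mouth only lengthwise; fully in, the stud stands on its collar on the rail's top, head end at z = 6.5 mm, clear of floor and lips by 1.5 mm.
- load_zone (a point): Centre of the stretch with yellow marks on the rail's top (z = 25 mm), 80 mm long along the slot (local y from -170 to -90 mm); the stud is to be put in here.
- cradle: Fixed blue cradle on the rail's top with two black V rests and an upright end block (50 mm tall) at its +y end carrying the round rubber pad. Origin on the rail's top; y along the slot. The part nearest the load zone is at local y = -52 mm.
- pad (a point): Centre of the face of the rubber end pad, 29 mm above the rail's top; its face looks along local -y. The vase is home when its mouth touches it.
- vase: Loose copper vase with a green band, 120 mm long, 52 mm widest, 0.22 kg, lying in the cradle. Origin: centre of its foot; +y from foot to mouth. Foot dia 34 mm for 28 mm of length, axis 29 mm above the rail's top (belly top 55 mm above it). Starts with its mouth 5 to 12 mm short of the pad; slides in the V rests under a few newtons (mass, friction vary).
- vase_foot (a point): Centre of the vase's foot face, facing the load zone.
- vase_mouth (a point): Centre of the vase's mouth face, facing the pad.
- bowl: Bystander: white bowl, 96 mm across, 45 mm tall, standing on the table; origin under its centre.
- small_vase: Bystander: small yellow vase, 48 mm across, 82 mm tall, upright; origin under its centre.
- jar: Bystander: green glass jar with a steel lid, 60 mm across, 85 mm tall; origin under its centre.

How it is judged:
By the outcome, as a careful person would: the job done as asked, in the order asked, and still so for the second after the job is handed in, with the robot touching nothing.
It also fails if it takes over 64 s, if anything falls off the work surface, if the arm or the gripper's body presses on something with over 40 N, if the wrist force passes 120 N, or if a joint passes its speed limit or range.

## Working session

There is one attempt and no reset: what is moved stays moved. The work goes in short steps, Python scripts to look and compute and a tool call to move; the robot and the scene stay as the last step left them, time stands still between calls to the robot, and variables do not carry over. Pictures are saved under pics/ and viewed, about 8 in all and at most 12, crops included, and the job is handed in when it is done.

Besides the shell and the picture viewer there is one more tool, called after ">>>" as name([rows], argument=value, ...), one row to a line, values as JSON. servo_tool: Moves the arm, as the interface text tells. Its arguments: {"type":"object","properties":{"rows":{"type":"array","items":{"type":"array","items":{"type":"number"}}}},"required":["rows"]}

```bash
mkdir -p pics; ls; python3 - <<'E'
from bench import *
import cv2
s=read_state();print(s)
for n in("top","scene"):
    g=get_image(n);cv2.imwrite(f"pics/{n}0.png",g["image"][:,:,::-1]);print(n,g["mtx"],g["k1"],g["extrinsics"])
E
```

```text
pics
{'clock': 0.0, 'joints': array([-8.86422020e-01,  3.85553527e-01,  6.59776398e-03, -5.03758711e-04,
       -1.19401739e+00, -2.58600123e-01]), 'joint_vel': array([-0.00031835,  0.00126756, -0.00027   , -0.00081686, -0.00036959,
       -0.00013955]), 'joint_efforts': array([-6.03604203e-04, -3.92290127e+01,  1.88386506e+01,  4.18599844e+00,
       -4.73153239e-03, -5.89063603e-06]), 'position': array([ 257.91748467, -568.66590809,  241.21171329]), 'ee_rot': array([-2.11191730e-01,  9.77444021e-01,  1.07599642e-03, -2.85802920e-04]), 'contact_force': array([-0.35776347, -1.09169285, -0.43584341]), 'wrist_torque': array([ 0.00643215,  0.01512302, -0.03986597]), 'gripper_width': 84.9809844108431}
top [[557.68063258   0.         326.13204351]
 [  0.         557.68063258 233.6537277 ]
 [  0.           0.           1.        ]] -0.17675071050586225 [[ 1.31811116e-01  9.68497365e-01 -2.11278686e-01  3.39627073e+02]
 [-9.91261002e-01  1.29907196e-01 -2.29291575e-02 -6.04095883e+01]
 [ 5.23979299e-03  2.12454640e-01  9.77156881e-01  1.07974293e+03]
 [ 0.00000000e+00  0.00000000e+00  0.00000000e+00  1.00000000e+00]]
scene [[458.96190427   0.         320.81775661]
 [  0.         458.96190427 243.56789686]
 [  0.           0.           1.        ]] -0.012550224573772863 [[-4.53430583e-01 -4.73858171e-01  7.54890152e-01  1.23878276e+03]
 [ 8.91170857e-01 -2.54975654e-01  3.75235818e-01  3.04986601e+02]
 [ 1.46700518e-02  8.42879499e-01  5.37902352e-01  5.46047946e+02]
 [ 0.00000000e+00  0.00000000e+00  0.00000000e+00  1.00000000e+00]]
```

View pics/top0.png

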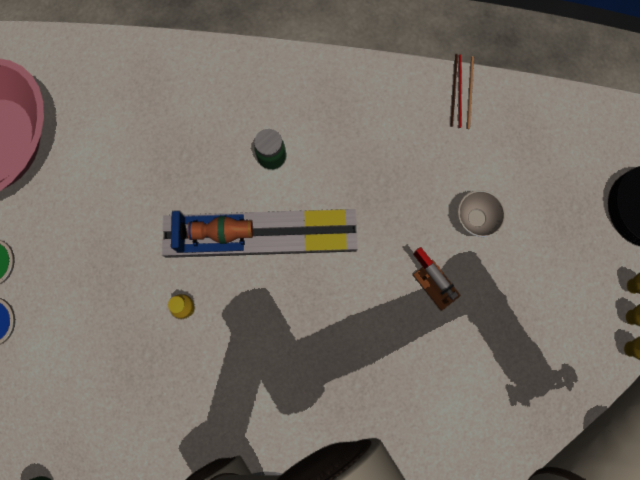

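View pics/scene0.png

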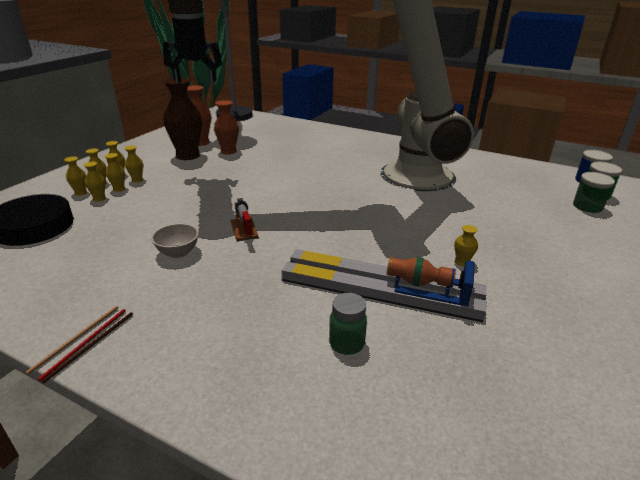

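The top view shows the rail from about (164,236) to (356,231), the yellow marks at columns 305–347, and the stud with its knob near (422,256) and head near (453,296). The bowl is at (481,214), the jar at (269,148) and the small vase at (180,305). Next I'll enlarge these.

```bash
cat > h.py <<'E'
from bench import *
import cv2, numpy as np
from scipy.spatial.transform import Rotation as R
def ray(g,u,v):
    K=g["mtx"];d=np.array([(u-K[0,2])/K[0,0],(v-K[1,2])/K[1,1]]);s=d.copy()
    for _ in range(20): s=d/(1+g["k1"]*(s@s))
    E=g["extrinsics"];return E[:3,3],E[:3,:3]@np.array([s[0],-s[1],-1])
def p2w(g,u,v,z):
    o,d=ray(g,u,v);return o+d*(z-o[2])/d[2]
def w2p(g,P):
    E=g["extrinsics"];c=E[:3,:3].T@(np.asarray(P,float)-E[:3,3]);s=np.array([c[0],-c[1]])/-c[2]
    s=s*(1+g["k1"]*(s@s));return s*g["mtx"][0,0]+g["mtx"][:2,2]
def crop(g,u0,v0,w,h,k,name):
    cv2.imwrite(f"pics/{name}.png",cv2.resize(g["image"][v0:v0+h,u0:u0+w,::-1],None,fx=k,fy=k,interpolation=cv2.INTER_CUBIC))
E
python3 - <<'E'
from h import *
g=get_image("top")
a=cv2.resize(g["image"][195:270,155:365,::-1],None,fx=3.8,fy=3.8,interpolation=cv2.INTER_CUBIC)
b=cv2.resize(g["image"][235:315,395:475,::-1],None,fx=3.8,fy=3.8,interpolation=cv2.INTER_CUBIC)
c=np.zeros((a.shape[0]+b.shape[0],a.shape[1],3),np.uint8);c[:a.shape[0]]=a;c[a.shape[0]:,:b.shape[1]]=b
print(a.shape);cv2.imwrite("pics/c1.png",c)
E
```

```text
(285, 798, 3)
```

View pics/c1.png

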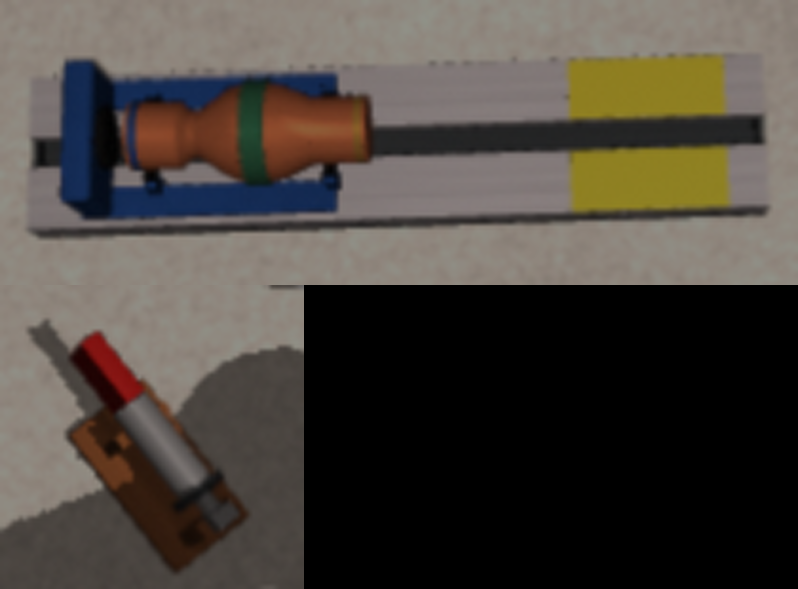

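```bash
python3 - <<'E'
from h import *
g=get_image("top")
A=lambda x,y,z:p2w(g,155+(x+.5)/3.8-.5,195+(y+.5)/3.8-.5,z)
B=lambda x,y,z:p2w(g,395+(x+.5)/3.8-.5,235+(y-285+.5)/3.8-.5,z)
np.set_printoptions(precision=1,suppress=True)
e0=A(763,130,25);e1=A(33,152,25);print("rail ends",e0,e1,np.linalg.norm(e1-e0))
d=(e1-e0)/np.linalg.norm(e1-e0);print("ang",np.degrees(np.arctan2(d[1],d[0])))
for x,y,z in((569,136,25),(725,131,25),(371,128,54),(120,135,54)):
    p=A(x,y,z);print(x,p,(p-(e0+e1)/2)@d, np.cross((p-(e0+e1)/2)[:2],d[:2]))
p=B(131,400,50);q=B(195,485,50);print("post",p,q,np.linalg.norm(p-q))
f=(p-q)/np.linalg.norm(p-q);print("stud ang",np.degrees(np.arctan2(f[1],f[0])),"knob",p+f*19,"head",q-f*23.5)
k=B((98+143)/2,(332+390)/2,70);k2=B((70+98)/2,343,70);print(B(84,343,70),B(131,399,70))
for u,v,z in((481,214,0),(269,135,85),(180,298,82)):print(p2w(g,u,v,z))
s=read_state();print(R.from_quat(s["ee_rot"]).as_matrix())
w=get_image("wrist");print(w["extrinsics"],w["mtx"][0,0])
E
```

```text
rail ends [584.7 -90.7  25. ] [523.3 280.7  25. ] 376.51328857200485
ang 99.39289295638123
569 [568.4   7.   25. ] -89.18154205454731 -0.11320336274619791
725 [581.6 -71.6  25. ] -168.82409860464037 0.06762488208080342
371 [553.1 103.5  54. ] 8.495052915903507 0.4877120897956587
120 [532.7 228.6  54. ] 135.289891271818 0.849955705568636
post [ 528.4 -236.2   50. ] [ 490.3 -272.    50. ] 52.312218181238535
stud ang 43.25719491136947 knob [ 542.2 -223.1   50. ] head [ 473.2 -288.1   50. ]
[ 549.7 -207.1   70. ] [ 525.2 -232.7   70. ]
[ 655.3 -341.1    0. ]
[731.6  96.7  85. ]
[402.  209.4  82. ]
[[-0.9 -0.4 -0. ]
 [-0.4  0.9  0. ]
 [ 0.   0.  -1. ]]
[[  -0.4   -0.9   -0.3  181.4]
 [   0.9   -0.4   -0.1 -604.4]
 [   0.    -0.3    0.9  373.5]
 [   0.     0.     0.     1. ]] 414.33250559667755<stdin>:9: DeprecationWarning: Arrays of 2-dimensional vectors are deprecated. Use arrays of 3-dimensional vectors instead. (deprecated in NumPy 2.0)
```

```bash
cat >> h.py <<'E'
def down(psi,tilt):  # tool x heading psi when pointing down, then turned about tool y (deg)
    return R.from_euler('z',psi,degrees=True)*R.from_euler('x',180,degrees=True)*R.from_euler('y',tilt,degrees=True)
def rows(P,Rt,N):
    s=read_state();R0=R.from_quat(s["ee_rot"]);rv=(R0.inv()*Rt).as_rotvec();r=R.from_rotvec(rv/N)
    M=sum((r**k).as_matrix() for k in range(N));t=np.linalg.solve(M,R0.inv().apply(np.asarray(P)-s["position"]))
    print("N",N,"shift cm",np.round(t/10,3),"turn deg",np.round(np.degrees(rv/N),2),"F",np.round(s["contact_force"],1),"w",round(s["gripper_width"],1))
    p=s["position"];q=R0
    for k in range(N):
        p=p+q.apply(t);q=q*r
        if k%3==2:print("  path",np.round(p))
E
python3 - <<'E'
from h import *
Rg=down(-136,50)
T=np.array([537.6,-227.3,44.9]);print(Rg.as_matrix()[:,2])
rows(T-110*Rg.as_matrix()[:,2],Rg,12)
E
```

```text
[-0.55104626 -0.53213918 -0.64278761]
N 12 shift cm [-4.423  1.288 -0.726] turn deg [ 0.72  4.13 -1.53] F [-0.6  0.6 -0.7] w 85.2
  path [ 361. -476.  254.]
  path [ 456. -375.  235.]
  path [ 537. -271.  188.]
  path [ 598. -169.  116.]
```

>>> servo_tool([
  [1,-4.4,1.3,-0.7,0.7,4.1,-1.5],
  [1,-4.4,1.3,-0.7,0.7,4.1,-1.5],
  [1,-4.4,1.3,-0.7,0.7,4.1,-1.5],
  [1,-4.4,1.3,-0.7,0.7,4.1,-1.5],
  [1,-4.4,1.3,-0.7,0.7,4.1,-1.5],
  [1,-4.4,1.3,-0.7,0.7,4.1,-1.5],
  [1,-4.4,1.3,-0.7,0.7,4.1,-1.5],
  [1,-4.4,1.3,-0.7,0.7,4.1,-1.5],
  [1,-4.4,1.3,-0.7,0.7,4.1,-1.5],
  [1,-4.4,1.3,-0.7,0.7,4.1,-1.5],
  [1,-4.4,1.3,-0.7,0.7,4.1,-1.5],
  [0.5,-4.4,1.3,-0.7,0.7,4.1,-1.5],
])

```text
clock: 1.45
position: [597.4, -168.7, 114.9]
ee_rot: [-0.338, 0.842, -0.158, -0.39]
contact_force: [1.7, -0.3, -0.6]
gripper_width: 73.3
```

>>> servo_tool([
  [0.6,0,0,0,0,0,0],
  [0.6,0,0,0,0,0,0],
])

```text
clock: 1.65
position: [596.1, -169.2, 112.9]
ee_rot: [-0.338, 0.841, -0.157, -0.392]
contact_force: [-0.0, -0.9, 0.7]
gripper_width: 51.3
```

```bash
python3 - <<'E'
from h import *
np.set_printoptions(precision=2,suppress=True)
g=get_image("wrist")
K=np.array([542.2,-223.1,50.]);f=np.array([np.cos(.768),np.sin(.768),0])
for a in(19,-19,-60,-95):print(a,w2p(g,K+a*f),w2p(g,K+a*f+[0,0,20]))
cv2.imwrite("pics/w1.png",g["image"][:,:,::-1])
Rg=down(-136,50);T=np.array([537.6,-227.3,44.9]);rows(T,Rg,6);print(read_state()["joints"],read_state()["clock"])
E
```

```text
19 [323.43 279.11] [323.3 262.4]
-19 [323.31 223.24] [323.19 203.87]
-60 [323.21 171.79] [323.08 150.52]
-95 [323.12 133.6 ] [323.   111.25]
N 6 shift cm [-0.02 -0.01  1.8 ] turn deg [ 0.04  0.04 -0.04] F [ 1.  -0.7  0.7] w 51.2
  path [ 567. -199.   80.]
  path [ 538. -227.   45.]
[ 0.17  0.79 -0.02  0.44 -1.54 -1.17] 1.7
```

View pics/w1.png

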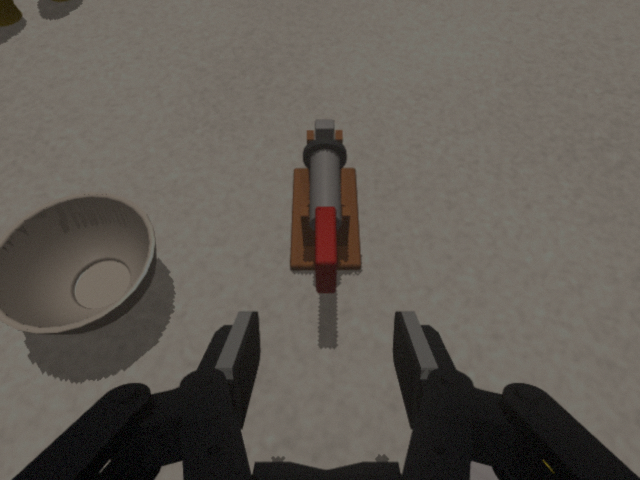

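The wrist view shows the knob at column 326 (top edge rows 208–264) and the midline between the fingers at (259+393)/2 = 326. It is aligned, so I go straight in.

>>> servo_tool([
  [0.6,0,0,2.2,0,0,0],
  [0.6,0,0,2.2,0,0,0],
  [0.6,0,0,2.2,0,0,0],
  [0.6,0,0,2.2,0,0,0],
  [0.6,0,0,1.2,0,0,0],
  [0.6,0,0,0.8,0,0,0],
  [0,0,0,0,0,0,0],
  [0,0,0,0,0,0,0],
  [0,0,0,0,0,0,0],
  [0,0,0,0,0,0,0],
  [0,0,0,0,0,0,0],
  [0,0,0,0,0,0,0],
])

```text
clock: 2.9
position: [537.7, -226.9, 46.6]
ee_rot: [-0.337, 0.842, -0.158, -0.389]
contact_force: [1.6, 2.0, 5.2]
gripper_width: 10.6
```

>>> servo_tool([
  [0,0,0,0,0,0,0],
  [0,0,0,0,0,0,0],
  [0,0,0,0,0,0,0],
])

```text
clock: 3.2
position: [537.7, -227.0, 46.6]
ee_rot: [-0.337, 0.842, -0.158, -0.389]
contact_force: [2.0, 2.0, 5.6]
gripper_width: 10.9
```

>>> servo_tool([
  [0,0.38,0,-0.32,0,0,0],
  [0,0.77,0,-0.64,0,0,0],
  [0,1.5,0,-1.3,0,0,0],
  [0,1.9,0,-1.6,0,0,0],
  [0,1.9,0,-1.6,0,0,0],
  [0,1.9,0,-1.6,0,0,0],
  [0,1.9,0,-1.6,0,0,0],
  [0,0,0,0,0,0,0],
])

```text
clock: 4.0
position: [537.3, -227.4, 182.8]
ee_rot: [-0.337, 0.844, -0.158, -0.387]
contact_force: [0.4, -0.4, -0.8]
gripper_width: 10.8
```

```bash
cat >> h.py <<'E'
_Rg=R.from_quat(np.array([-0.337,0.842,-0.158,-0.389]));_Pg=np.array([537.7,-227.0,46.6])
_y=_Rg.as_matrix()[:,1]; _h=np.degrees(np.arctan2(-_y[1],-_y[0]))+90  # stud heading from pads
RS0=R.from_matrix(np.array([[np.cos(np.radians(_h-90)),np.sin(np.radians(_h-90)),0],[np.cos(np.radians(_h)),np.sin(np.radians(_h)),0],[0,0,1]]).T)
RTS=_Rg.inv()*RS0; KT=_Rg.inv().apply(np.array([542.2,-223.1,50.])-_Pg)
C=np.array([554.,95.,0]); RA=99.4
def stand(y,dz,off=0):  # knob at rail y, dz above seated, z_s=-rail y
    a=np.radians(RA);d=np.array([np.cos(a),np.sin(a),0]);n=np.array([d[1],-d[0],0])  # n = rail x
    Rs=R.from_matrix(np.column_stack([n,[0,0,1],-d]));Rt=Rs*RTS.inv()
    K=C+d*y+n*off+[0,0,101.5+dz];return K-Rt.apply(KT),Rt
E
python3 - <<'E'
from h import *
print(_h,KT);P,Rt=stand(-130,50);print(P,np.linalg.det(Rt.as_matrix()));rows(P,Rt,12);rows(P,Rt,18)
print(read_state()["joints"],read_state()["position"])
E
```

```text
Traceback (most recent call last):
NameError: name '_h' is not defined
```

```bash
python3 - <<'E'
from h import *
print(KT);P,Rt=stand(-130,50);print(P,np.linalg.det(Rt.as_matrix()));rows(P,Rt,18)
s=read_state();print(s["joints"],s["position"])
E
```

```text
[-1.25670282 -0.30568492 -6.73403703]
[574.38853482 -29.94780182 145.55235612] 1.0000000000000004
N 18 shift cm [-1.284  0.139  0.096] turn deg [ 0.25 -4.56 -3.39] F [ 0.4 -0.4 -0.8] w 10.8
  path [ 551. -206.  154.]
  path [ 564. -176.  133.]
  path [ 573. -140.  121.]
  path [ 579. -102.  119.]
  path [580. -64. 128.]
  path [574. -30. 146.]
[ 0.09327955  0.63199275 -0.15965644  0.49364812 -1.52461828 -1.12381528] [ 537.34838538 -227.36454439  182.84883174]
```

>>> servo_tool([
  [0,2.0,0,-1.6,0,0,0],
  [0,2.0,0,-1.6,0,0,0],
  [0,-1.28,0.14,0.1,0.25,-4.56,-3.39],
  [0,-1.28,0.14,0.1,0.25,-4.56,-3.39],
  [0,-1.28,0.14,0.1,0.25,-4.56,-3.39],
  [0,-1.28,0.14,0.1,0.25,-4.56,-3.39],
  [0,-1.28,0.14,0.1,0.25,-4.56,-3.39],
  [0,-1.28,0.14,0.1,0.25,-4.56,-3.39],
  [0,-1.28,0.14,0.1,0.25,-4.56,-3.39],
  [0,-1.28,0.14,0.1,0.25,-4.56,-3.39],
  [0,-1.28,0.14,0.1,0.25,-4.56,-3.39],
  [0,-1.28,0.14,0.1,0.25,-4.56,-3.39],
])

```text
clock: 5.2
position: [571.9, -128.0, 165.6]
ee_rot: [-0.604, 0.79, 0.086, -0.058]
contact_force: [-0.6, -0.5, -0.9]
gripper_width: 10.6
```

>>> servo_tool([
  [0,-1.28,0.14,0.1,0.25,-4.56,-3.39],
  [0,-1.28,0.14,0.1,0.25,-4.56,-3.39],
  [0,-1.28,0.14,0.1,0.25,-4.56,-3.39],
  [0,-1.28,0.14,0.1,0.25,-4.56,-3.39],
  [0,-1.28,0.14,0.1,0.25,-4.56,-3.39],
  [0,-1.28,0.14,0.1,0.25,-4.56,-3.39],
  [0,-1.28,0.14,0.1,0.25,-4.56,-3.39],
  [0,-1.28,0.14,0.1,0.25,-4.56,-3.39],
  [0,0,0,0,0,0,0],
  [0,0,0,0,0,0,0],
])

```text
clock: 6.2
position: [571.0, -32.0, 191.7]
ee_rot: [0.713, -0.611, -0.265, -0.22]
contact_force: [0.4, 0.0, -2.0]
gripper_width: 10.6
```

```bash
python3 - <<'E'
from h import *
P,Rt=stand(-130,40);rows(P,Rt,6)
s=read_state();print(s["joints"],s["position"],s["clock"])
E
```

```text
N 6 shift cm [ 0.586 -0.066  0.729] turn deg [ 0.06 -0.01 -0.08] F [ 0.4  0.  -2. ] w 10.6
  path [573. -31. 164.]
  path [574. -30. 136.]
[-0.14419395  0.49933051  0.12488843 -0.66508735 -1.47757249  0.45982579] [571.01946888 -31.96262213 191.65644417] 6.2
```

>>> servo_tool([
  [0,0.59,-0.07,0.73,0.06,0,-0.1],
  [0,0.59,-0.07,0.73,0.06,0,-0.1],
  [0,0.59,-0.07,0.73,0.06,0,-0.1],
  [0,0.59,-0.07,0.73,0.06,0,-0.1],
  [0,0.59,-0.07,0.73,0.06,0,-0.1],
  [0,0.59,-0.07,0.73,0.06,0,-0.1],
  [0,0,0,0,0,0,0],
  [0,0,0,0,0,0,0],
])

```text
clock: 7.0
position: [575.2, -29.5, 136.1]
ee_rot: [0.716, -0.607, -0.262, -0.224]
contact_force: [-0.2, -0.6, -0.9]
gripper_width: 10.8
```

```bash
python3 - <<'E'
from h import *
P,Rt=stand(-130,40);rows(P,Rt,1)
np.set_printoptions(precision=1,suppress=True)
s=read_state();Rn=R.from_quat(s["ee_rot"]);Rs=Rn*RTS;K=s["position"]+Rn.apply(KT)
ys=Rs.as_matrix()[:,1];H=K-95*ys;print("K",K,"axis",Rs.as_matrix().round(3),"head",H)
a=cv2.resize(get_image("wrist")["image"][:,:,::-1],(400,300));
for i,n in enumerate(("wrist","scene","top")):
    g=get_image(n);print(n,"knob top",w2p(g,K+19*ys),"head",w2p(g,H),"rail end", w2p(g,C+[-.1633*-190,.9866*-190,25]),w2p(g,C+[-.1633*-60,.9866*-60,25]))
    im=g["image"][:,:,::-1]
    if n=="wrist": out=[cv2.resize(im,(400,300))]
    else:
        u,v=w2p(g,H).astype(int);print("crop",u-50,v-45);out.append(cv2.resize(im[v-45:v+30,u-50:u+50],(400,300),interpolation=cv2.INTER_CUBIC))
cv2.imwrite("pics/c2.png",np.vstack([np.hstack(out[:2]),np.hstack([out[2],np.zeros((300,400,3),np.uint8)])]))
E
```

```text
N 1 shift cm [0.061 0.09  0.026] turn deg [-0.02  0.    0.29] F [-0.2 -0.6 -0.9] w 10.8
K [576.1 -32.8 142.1] axis [[ 1.  -0.   0.2]
 [ 0.2 -0.  -1. ]
 [ 0.   1.  -0. ]] head [576.4 -32.8  47.1]
wrist knob top [325.2 413. ] head [325.6 153.6] rail end [328.9  -5.5] [328.  203.3]
scene knob top [317.4 201.9] head [316.7 254.1] rail end [288.3 257.5] [351.  269.7]
crop 266 209
top knob top [325.5 211.7] head [325.3 226.5] rail end [356.3 228.8] [289.3 230.8]
crop 275 181
```

View pics/c2.png

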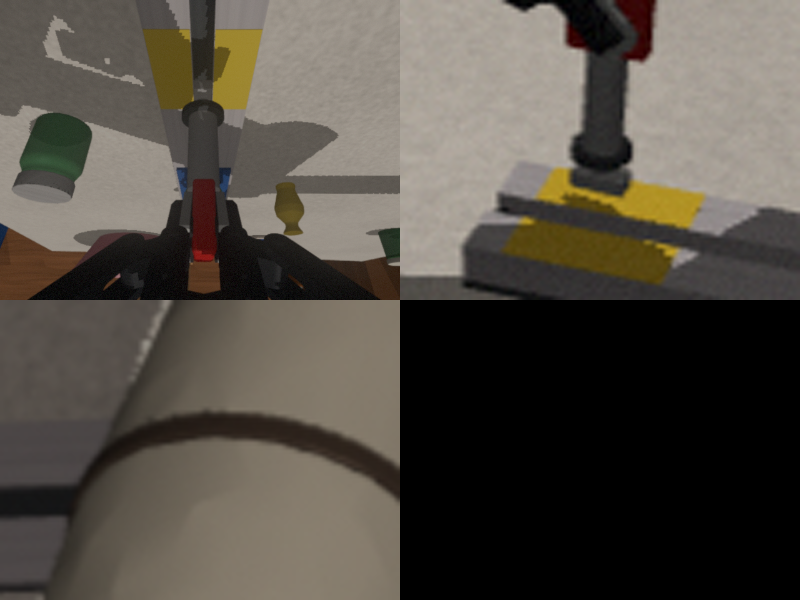

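The stud hangs upright over the yellow marks with its head lengthwise to the slot. One enlarged wrist crop for the lateral fit.

```bash
python3 - <<'E'
from h import *
g=get_image("wrist");crop(g,250,30,150,165,3.6,"c3")
for z in(40,25):
  for y in(-165,-130,-95):
    print(z,y,w2p(g,C+[-.1633*y,.9866*y,z]))
E
```

```text
40 -165 [328.87965587  78.90769671]
40 -130 [328.55628873 141.40646365]
40 -95 [328.32094285 187.20013968]
25 -165 [328.94107226  55.32443097]
25 -130 [328.61910005 119.13485358]
25 -95 [328.38242164 166.36482516]
```

View pics/c3.png

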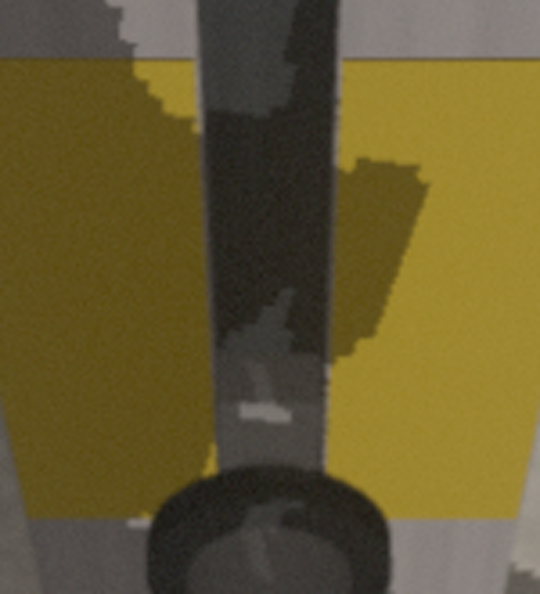

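Collar centre is at crop column 269 and the slot centre at 269–270, so the lateral offset is within 0.2 mm. Going straight down.

>>> servo_tool([
  [0,0.39,0,0.46,0,0,0],
  [0,0.39,0,0.46,0,0,0],
  [0,0.39,0,0.46,0,0,0],
  [0,0.13,0,0.15,0,0,0],
  [0,0.13,0,0.15,0,0,0],
  [0,0.13,0,0.15,0,0,0],
  [0,0.13,0,0.15,0,0,0],
  [0,0,0,0,0,0,0],
])

```text
clock: 8.05
position: [575.2, -29.5, 110.2]
ee_rot: [0.716, -0.607, -0.262, -0.224]
contact_force: [0.3, -0.1, -1.0]
gripper_width: 11.1
```

>>> servo_tool([
  [0,0.13,0,0.15,0,0,0],
  [0,0.13,0,0.15,0,0,0],
  [0,0.13,0,0.15,0,0,0],
  [0,0.13,0,0.15,0,0,0],
  [0,0.13,0,0.15,0,0,0],
  [0,0,0,0,0,0,0],
])

```text
clock: 8.65
position: [575.1, -29.5, 100.0]
ee_rot: [0.716, -0.607, -0.262, -0.224]
contact_force: [-0.3, 0.7, -1.7]
gripper_width: 10.8
```

>>> servo_tool([
  [0,0.06,0,0.08,0,0,0],
  [0,0.06,0,0.08,0,0,0],
  [0,0.06,0,0.08,0,0,0],
  [0,0,0,0,0,0,0],
])

```text
clock: 9.05
position: [575.3, -29.4, 97.3]
ee_rot: [0.716, -0.607, -0.262, -0.224]
contact_force: [0.1, 0.3, -1.3]
gripper_width: 11.0
```

>>> servo_tool([
  [0,0.06,0,0.08,0,0,0],
  [0,0.06,0,0.08,0,0,0],
  [0,0,0,0,0,0,0],
])

```text
clock: 9.35
position: [575.5, -29.4, 96.8]
ee_rot: [0.717, -0.606, -0.262, -0.225]
contact_force: [-1.2, -1.1, 4.2]
gripper_width: 10.7
```

>>> servo_tool([
  [0,0.06,0,0.08,0,0,0],
  [0,0,0,0,0,0,0],
])

```text
clock: 9.55
position: [575.5, -29.4, 96.7]
ee_rot: [0.717, -0.606, -0.261, -0.225]
contact_force: [-2.0, -1.3, 7.9]
gripper_width: 10.4
```

Contact is firm (about 8 N), so the collar is on the rail. Release and back off along the tool axis.

>>> servo_tool([
  [0.5,0,0,0,0,0,0],
  [0.5,0,0,0,0,0,0],
  [0.5,0,0,0,0,0,0],
  [0.5,0,0,0,0,0,0],
  [0.5,0,0,0,0,0,0],
  [0.5,0,0,-1,0,0,0],
  [0.5,0,0,-2,0,0,0],
  [0.5,0,0,-3,0,0,0],
  [0.5,0,0,-3,0,0,0],
  [0.5,0,0,0,0,0,0],
  [0.5,0,0,0,0,0,0],
])

```text
clock: 10.65
position: [584.7, -87.2, 163.7]
ee_rot: [0.716, -0.607, -0.261, -0.225]
contact_force: [-1.0, -0.4, -0.0]
gripper_width: 42.8
```

```bash
python3 - <<'E'
from h import *
np.set_printoptions(precision=1,suppress=True)
out=[]
a=np.radians(RA);d=np.array([np.cos(a),np.sin(a),0])
for n,(u,v,w,h) in {"wrist":(0,0,640,480),"scene":(270,175,200,150)}.items():
    g=get_image(n);out.append(cv2.resize(g["image"][v:v+h,u:u+w,::-1],(400,300),interpolation=cv2.INTER_CUBIC))
cv2.imwrite("pics/c4.png",np.hstack(out))
s=read_state();print(s["clock"],s["gripper_width"],s["position"])
# vertical tool above knob: grasp point at knob+2
K=C+d*-129.5+[0,0,103];P=K+[0,0,-8+70];rows(P,down(RA-180,0),10);print(s["joints"])
E
```

```text
10.75 42.39220992657167 [584.  -86.2 162.4]
N 10 shift cm [-0.5 -0.   0.2] turn deg [-0.  4.  0.] F [ 0.3  0.3 -0.2] w 42.4
  path [581. -71. 167.]
  path [579. -54. 169.]
  path [576. -38. 166.]
[-0.2  0.6  0.2 -0.6 -1.5  0.5]
```

View pics/c4.png

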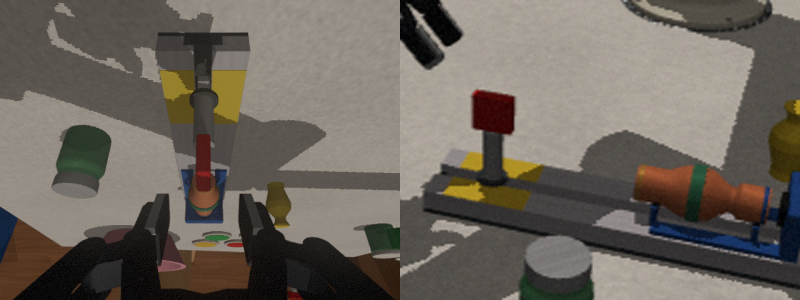

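The stud stands upright on its own between the yellow marks, as the scene crop shows. Now swing the tool vertical above the knob.

>>> servo_tool([
  [0.5,-0.5,0,0.22,0,4,0],
  [0.5,-0.5,0,0.22,0,4,0],
  [0.5,-0.5,0,0.22,0,4,0],
  [0.5,-0.5,0,0.22,0,4,0],
  [0.5,-0.5,0,0.22,0,4,0],
  [0.5,-0.5,0,0.22,0,4,0],
  [0.5,-0.5,0,0.22,0,4,0],
  [0.5,-0.5,0,0.22,0,4,0],
  [0.5,-0.5,0,0.22,0,4,0],
  [0.5,-0.5,0,0.22,0,4,0],
  [0.5,0,0,0,0,0,0],
  [0.5,0,0,0,0,0,0],
])

```text
clock: 11.95
position: [575.1, -33.0, 161.0]
ee_rot: [0.763, -0.646, -0.002, -0.003]
contact_force: [-1.1, -0.2, -0.3]
gripper_width: 42.4
```

```bash
python3 - <<'E'
from h import *
np.set_printoptions(precision=2,suppress=True)
a=np.radians(RA);d=np.array([np.cos(a),np.sin(a),0])
K=C+d*-129.5+[0,0,101.5]
g=get_image("wrist")
for z in(82.5,120.5):
  for t in(-20,20):
    print("knob pred",z,t,w2p(g,[*(K+d*t)[:2],z]))
cv2.imwrite("pics/w2.png",g["image"][:,:,::-1])
P=K+[0,0,-8+2];rows(P,down(RA-180,0),6);s=read_state();print(s["joints"],s["position"])
E
```

```text
knob pred 82.5 -20 [325.7  228.54]
knob pred 82.5 20 [325.7  296.49]
knob pred 120.5 -20 [325.47 254.18]
knob pred 120.5 20 [325.49 332.85]
N 6 shift cm [-0.01  0.01  1.1 ] turn deg [-0.03  0.06  0.  ] F [ 0.1 -0.5  0.1] w 43.0
  path [575. -33. 128.]
  path [575. -33.  96.]
[ 0.22  0.37 -0.23 -0.01 -0.97 -0.05] [575.56 -33.61 161.28]
```

View pics/w2.png

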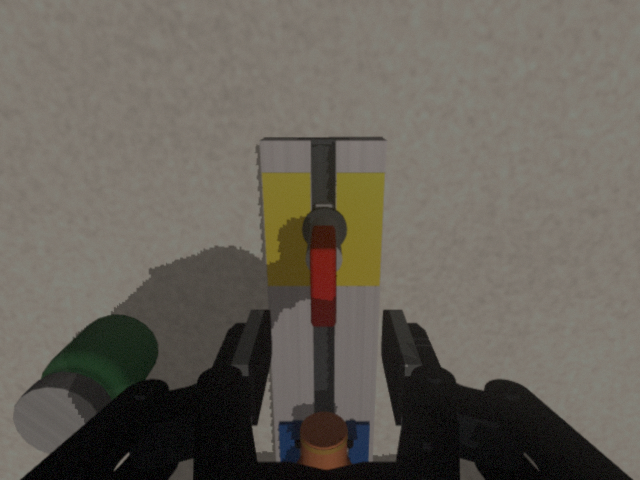

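The knob stands at column 323 with its top face at rows 249–325. The prediction was about 2 px right and 3 mm toward the vase, so I shift x +0.3, y −0.1 cm, descend and grip.

>>> servo_tool([
  [0.5,0.3,-0.1,0.8,0,0,0],
  [0.5,0,0,1.4,0,0,0],
  [0.5,0,0,1.4,0,0,0],
  [0.5,0,0,1.4,0,0,0],
  [0.5,0,0,1.0,0,0,0],
  [0.5,0,0,0.4,0,0,0],
  [0,0,0,0,0,0,0],
  [0,0,0,0,0,0,0],
  [0,0,0,0,0,0,0],
  [0,0,0,0,0,0,0],
  [0,0,0,0,0,0,0],
  [0,0,0,0,0,0,0],
])

```text
clock: 13.2
position: [577.9, -36.2, 98.3]
ee_rot: [0.763, -0.647, -0.0, -0.004]
contact_force: [-0.2, 0.1, 1.3]
gripper_width: 11.3
```

```bash
python3 - <<'E'
from h import *
np.set_printoptions(precision=2,suppress=True)
s=read_state();print(s["position"],s["contact_force"],s["gripper_width"],s["clock"])
a=np.radians(RA);d=np.array([np.cos(a),np.sin(a),0]);n=np.array([d[1],-d[0],0])
q=s["position"]-C;print("rail y,x",q@d,q@n)
print("tool x . d",R.from_quat(s["ee_rot"]).as_matrix().T@d)
E
```

```text
[577.89 -36.23  98.34] [-0.22  0.07  1.33] 11.277401848419263 13.2
rail y,x -133.3674036084785 2.1327146023810712
tool x . d [-1.    0.    0.01]
```

>>> servo_tool([
  [0,-0.5,0,0,0,0,0],
  [0,-1.0,0,0,0,0,0],
  [0,-1.5,0,0,0,0,0],
  [0,-1.5,0,0,0,0,0],
  [0,-1.5,0,0,0,0,0],
  [0,-1.5,0,0,0,0,0],
  [0,-1.5,0,0,0,0,0],
  [0,-1.0,0,0,0,0,0],
  [0,-0.5,0,0,0,0,0],
  [0,0,0,0,0,0,0],
])

```text
clock: 14.2
position: [560.2, 68.5, 98.3]
ee_rot: [0.763, -0.647, -0.001, -0.004]
contact_force: [-0.4, 1.7, 3.4]
gripper_width: 11.3
```

```bash
cat > st.py <<'E'
from h import *
np.set_printoptions(precision=2,suppress=True)
s=read_state();a=np.radians(RA);d=np.array([np.cos(a),np.sin(a),0]);n=np.array([d[1],-d[0],0]);q=s["position"]-C;f=s["contact_force"]
print("rail y,x,z",q@d,q@n,q[2],"F along,lat,z",f@d,f@n,f[2],"torque",s["wrist_torque"],"w",s["gripper_width"],s["clock"])
E
python3 st.py
```

```text
rail y,x,z -27.16376787701499 1.7760374707222786 98.27562406805465 F along,lat,z 1.7346401172794867 -0.0938354810186885 3.362885205811199 torque [ 0.73  0.35 -0.  ] w 11.307839568892222 14.2
```

>>> servo_tool([
  [0,-0.5,0,0,0,0,0],
  [0,-0.5,0,0,0,0,0],
  [0,-0.5,0,0,0,0,0],
  [0,-0.3,0,0,0,0,0],
  [0,-0.3,0,0,0,0,0],
  [0,0,0,0,0,0,0],
])

```text
clock: 14.8
position: [556.8, 88.4, 98.3]
ee_rot: [0.763, -0.647, -0.001, -0.003]
contact_force: [0.6, -0.3, 1.7]
gripper_width: 11.2
```

>>> servo_tool([
  [0,-0.15,0,0,0,0,0],
  [0,-0.15,0,0,0,0,0],
  [0,-0.15,0,0,0,0,0],
  [0,0,0,0,0,0,0],
])

```text
clock: 15.2
position: [556.1, 92.6, 98.3]
ee_rot: [0.763, -0.647, -0.001, -0.003]
contact_force: [-0.2, 0.2, -0.8]
gripper_width: 11.3
```

```bash
python3 st.py
```

```text
rail y,x,z -2.6920150876714968 1.6610750620360695 98.3315948164303 F along,lat,z 0.2503144570948256 -0.20973540142636915 -0.84363425633242 torque [-0.07  0.05 -0.02] w 11.344583129444993 15.2
```

>>> servo_tool([
  [0,-0.15,0,0,0,0,0],
  [0,-0.15,0,0,0,0,0],
  [0,-0.15,0,0,0,0,0],
  [0,0,0,0,0,0,0],
])

```text
clock: 15.6
position: [555.3, 96.9, 98.3]
ee_rot: [0.763, -0.647, -0.001, -0.003]
contact_force: [0.2, -0.9, -0.7]
gripper_width: 11.6
```

>>> servo_tool([
  [0,-0.1,0,0,0,0,0],
  [0,-0.1,0,0,0,0,0],
  [0,0,0,0,0,0,0],
])

```text
clock: 15.9
position: [555.0, 99.0, 98.3]
ee_rot: [0.763, -0.647, -0.001, -0.003]
contact_force: [-0.2, -1.1, -0.6]
gripper_width: 11.1
```

>>> servo_tool([
  [0,-0.1,0,0,0,0,0],
  [0,-0.1,0,0,0,0,0],
  [0,0,0,0,0,0,0],
])

```text
clock: 16.2
position: [554.7, 101.0, 98.4]
ee_rot: [0.763, -0.647, -0.001, -0.003]
contact_force: [-0.6, -1.4, -2.1]
gripper_width: 11.0
```

>>> servo_tool([
  [0,-0.1,0,0,0,0,0],
  [0,-0.1,0,0,0,0,0],
  [0,0,0,0,0,0,0],
])

```text
clock: 16.5
position: [554.4, 102.9, 98.5]
ee_rot: [0.763, -0.647, -0.001, -0.003]
contact_force: [0.4, -0.7, -1.4]
gripper_width: 11.0
```

>>> servo_tool([
  [0,-0.1,0,0,0,0,0],
  [0,-0.1,0,0,0,0,0],
  [0,0,0,0,0,0,0],
])

```text
clock: 16.8
position: [554.2, 103.6, 98.6]
ee_rot: [0.763, -0.647, -0.0, -0.002]
contact_force: [2.1, -6.1, -1.6]
gripper_width: 11.1
```

```bash
python3 st.py; python3 - <<'E'
from h import *
g=get_image("scene");crop(g,380,245,110,80,7.2,"c5")
E
```

```text
rail y,x,z 8.412196157184342 1.637611980709761 98.61449578788093 F along,lat,z -6.412069369911583 1.0830656332632487 -1.610977257681644 torque [-1.94 -0.47 -0.02] w 11.062023199717537 16.8
```

View pics/c5.png

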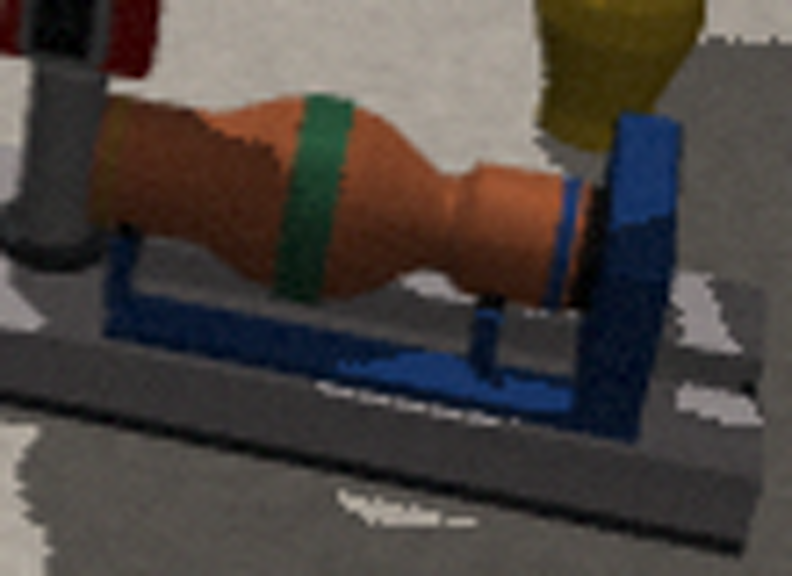

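The along-slot force jumped to 6.4 N and the vase's mouth meets the black pad at crop column 585. One more millimetre to confirm, then the turn.

>>> servo_tool([
  [0,-0.1,0,0,0,0,0],
  [0,0,0,0,0,0,0],
  [0,0,0,0,0,0,0],
])

```text
clock: 17.15
position: [554.1, 103.7, 98.7]
ee_rot: [0.763, -0.647, -0.0, -0.002]
contact_force: [2.5, -8.6, -1.1]
gripper_width: 11.2
```

```bash
python3 st.py
```

```text
rail y,x,z 8.604106314388677 1.5533034549579927 98.65564454197398 F along,lat,z -8.845642479483237 1.0290446049814064 -1.0949176796480402 torque [-2.82 -0.76 -0.  ] w 11.159273594649031 17.15
```

Stalled at 8.8 N, so the vase is home. Quarter turn.

>>> servo_tool([
  [0,0,0,0,0,0,4],
  [0,0,0,0,0,0,8],
  [0,0,0,0,0,0,8],
  [0,0,0,0,0,0,8],
  [0,0,0,0,0,0,8],
  [0,0,0,0,0,0,8],
  [0,0,0,0,0,0,8],
  [0,0,0,0,0,0,8],
  [0,0,0,0,0,0,8],
  [0,0,0,0,0,0,8],
  [0,0,0,0,0,0,8],
  [0,0,0,0,0,0,6],
])

```text
clock: 18.35
position: [553.0, 104.7, 98.4]
ee_rot: [-0.079, 0.997, 0.002, 0.0]
contact_force: [-0.8, -3.3, -2.0]
gripper_width: 11.2
```

```bash
python3 st.py; python3 - <<'E'
from h import *
s=read_state();m=R.from_quat(s["ee_rot"]).as_matrix();print(np.degrees(np.arctan2(m[1,0],m[0,0]))-(RA-180),m[:,2],s["joints"])
g=get_image("scene");crop(g,350,215,130,98,6.1,"c6")
E
```

```text
rail y,x,z 9.74860163719601 0.6116019751344726 98.40126235131095 F along,lat,z -3.1160110831171397 -1.3697565788814665 -1.9585090401974752 torque [-1.21  0.31  0.01] w 11.249407822829435 18.35
-90.31161523531247 [ 3.70435691e-04  4.33781090e-03 -9.99990523e-01] [ 0.47305599  0.42534581 -0.33102403 -0.00508807 -0.81212683 -1.88173174]
```

View pics/c6.png

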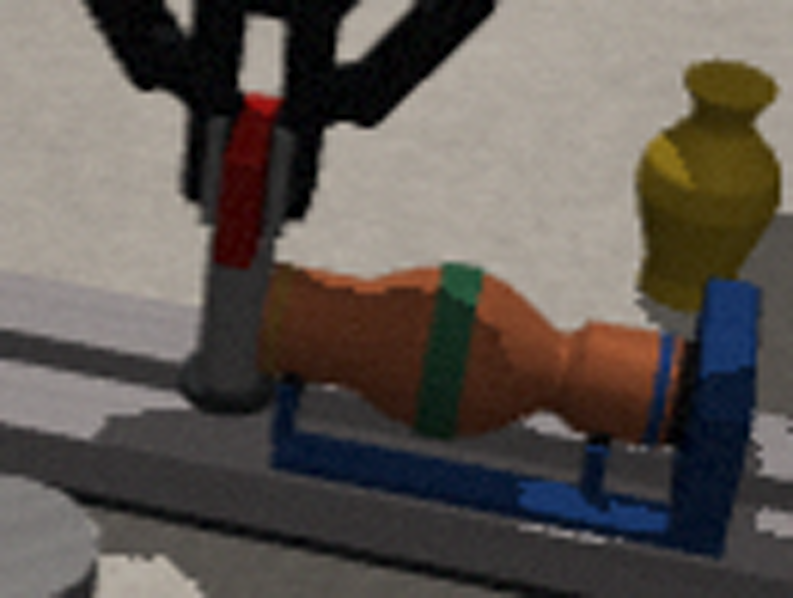

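The knob is square across the slot (90.3°), the stud is against the foot with 3 N, and the mouth is on the pad. Release and rise.

>>> servo_tool([
  [0.35,0,0,0,0,0,0],
  [0.35,0,0,0,0,0,0],
  [0.35,0,0,0,0,0,0],
  [0.35,0,0,0,0,0,0],
  [0.35,0,0,-0.5,0,0,0],
  [0.35,0,0,-1.5,0,0,0],
  [0.35,0,0,-3,0,0,0],
  [0.35,0,0,-4,0,0,0],
  [0.35,0,0,-4,0,0,0],
  [0.35,0,0,-3,0,0,0],
  [0.35,0,0,0,0,0,0],
  [0.35,0,0,0,0,0,0],
])

```text
clock: 19.6
position: [553.5, 105.0, 259.4]
ee_rot: [-0.082, 0.997, 0.004, 0.003]
contact_force: [-0.3, -0.1, -0.7]
gripper_width: 30.2
```

```bash
python3 st.py; python3 - <<'E'
from h import *
g=get_image("scene");a=cv2.resize(g["image"][225:315,370:490,::-1],(400,300),interpolation=cv2.INTER_CUBIC)
w=get_image("wrist");b=cv2.resize(w["image"][:,:,::-1],(400,300),interpolation=cv2.INTER_AREA)
cv2.imwrite("pics/c7.png",np.hstack([a,b]))
E
```

```text
rail y,x,z 9.9097703027674 1.1333968915848847 259.4303732928161 F along,lat,z -0.076386381799293 -0.30949175833881687 -0.6942968065118618 torque [-0.03 -0.    0.04] w 30.18523686342419 19.6
```

View pics/c7.png

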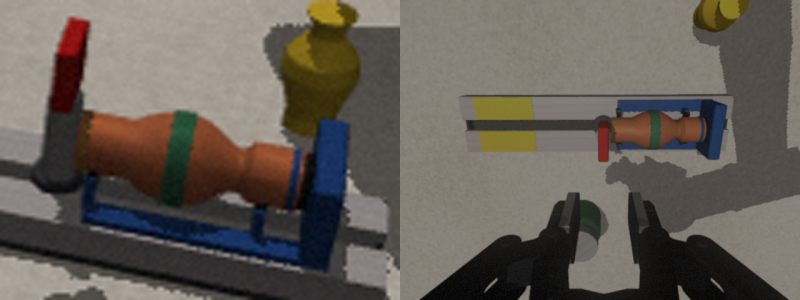

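The stud stands on its own against the foot, its knob is square across the slot, and the mouth is on the pad. Handing in.

```bash
python3 -c "
from bench import *
print(job_done())"
```

```text
the job is handed in; nothing more can be done
None
```

The job was handed in at about 20 s of the allowed 64 s; no verdict was reported.

**What I did:** I took the stud by its knob from the rest and stood it head down in the slot between the yellow marks. I let go and saw it standing on its own. I then took the knob again from above, slid the stud along the slot and pushed the vase onto the pad. With the stud still pressing on the foot, I turned the knob about 90° across the slot, released it and rose clear.

**Last checks:**
- **Vase home:** the push force along the slot rose to 8.8 N, and a 1 mm command moved the tool only 0.2 mm. The pictures show the mouth on the pad and the vase lying in its cradle.
- **Quarter turn:** the tool turned 90.3° and was still pressing with about 3 N just before release. Afterwards the stud was upright against the foot, with the knob square across. The lock under the lips can't be seen directly. I infer it from the turn and from the collar sitting on the rail.
- **Bystanders:** the small vase and jar look undisturbed in the last view. The bowl was not in it, but the arm's path kept clear of it and no unexpected forces showed.

**Disagreements:** measured tool positions were up to about 2 mm off my picture-based rail line. The side force on the tool stayed under 1.5 N. The gripper read about 11 mm on the 12 mm knob.

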